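# Set the scent diffuser's vent lever to the orange mark

## Robot

A 6-joint arm with a two-finger parallel gripper is mounted at the origin on the work surface. World frame = base frame: x ahead of the robot, y to its left, z up, the work surface at z = 0. Lengths are in mm, angles in degrees, forces in N, time in s.
With the tool pointing down it reaches from about 300 to 850 mm from the base axis. Payload 4.2 kg.
Tool frame: the origin (TCP) lies between the finger pads; the fingertips stand 19 mm ahead of it and the grasp point (between the pads) is the TCP; z points along the fingers, x is the direction in which the jaws open and shut, and the axes are right-handed (so a half turn about z gives the same grasp; the last joint's range is limited). The gripper opens to 91 mm and grips with 3 to 60 N. Pads are 32 mm wide; open, the fingers measure 118 mm over their backs; the gripper's body (76 mm by 178 mm) begins 60 mm behind the grasp point.
Start: joints at [-77.75, 18.312, 89.639, -0, 72.044, -1.146], TCP at [133.216, -559.372, 209.076] pointing down, gripper open.
Joint ranges: [-177.97, 177.97], [-48.28, 115.42], [12.27, 149.76], [-77.06, 257.06], [2.81, 150.46], [-146.56, 146.56]. Speed limits (degrees/s): [147.25, 147.25, 180, 180, 180, 180].

## Interface

Orientations are given as [roll, pitch, yaw] about the fixed x, y, z axes, in that order (R = Rz(yaw) Ry(pitch) Rx(roll)).
In Python, from workcell import sensors, grab_frame, env gives the robot as it stands.
- The arm moves only by the tool servo_tool, never from a script. Its argument "motion" is one flat list of numbers, 7 for each row, row after row: the shift along the world's x, y, z in mm, then the turn, a rotation vector about the world's x, y, z in rad, then the opening in per cent of the stroke, from 0 (shut) to 100 (fully open). In form: [x, y, z, rx, ry, rz, grip, x, y, z, rx, ry, rz, grip, ...]. A call has 1 to 10 rows; each row shifts and turns the commanded pose from where the row before left it; what a row does not reach is not made up. A row lasts 1/12 s, in which the tool goes at most 41.7 mm and 7.16 degrees, less where a joint would pass 70% of its speed; a pose out of reach is approached as far as the arm can. A call with a gripper value outside its range is refused whole. The fingers move at their own pace and stop on an object; "newtons" is the grip in N (left out, the last holds). Time passes only in rows, so rows that do not move let the fingers close. It gives the time, the measured TCP pose, the force and the opening at its end, in the units of the state.
- sensors.state(): the state, without advancing time (a new reading comes with each control period).
- grab_frame(name): name is "scene" or "side" or "wrist"; returns a dict with "image" (400x640x3 uint8, red, green, blue), "depth" (400x640 float32, mm along the optical axis (not along the pixel's ray), 0 where there is no reading), "fx", "fy", "cx", "cy" (pixels), "dist_coeffs" ([k1, k2, p1, p2, k3] as OpenCV has them; the pictures are not rectified), "extrinsics" (4x4, takes a point from camera to world coordinates); the wrist camera has in their place "T_tool_cam" (4x4, takes a point from camera to tool coordinates, whose origin is the TCP and whose axes are the tool frame's). Camera axes: x right, y up, looking along -z (the intrinsics and any distortion apply to the point x, -y, -z); pixel columns grow to the right and rows downward; lengths in mm; the calibration is good to about 2 mm. A picture is of the moment at which its call begins: read the wrist's pose just before it.
- env.job_done(): hands the job in, once; it reports no verdict.
The state is a dict: "time_s": time; "qpos": joint angles; "qvel": joint speeds; "effort": joint torques, N m; "ee_pos": TCP position; "ee_rot": TCP orientation; "force": force on the tool from outside, world axes, zero at the start; "torque": the same for the moment, N m; "gripper_width": finger opening in mm.
Only numpy, scipy, OpenCV 4.12 (cv2) and the standard library are available. Lean on these libraries where they do the work, as an engineer would, in place of code of your own. Each camera call takes 0.05 s, during which the arm holds its last target.

## Task

On the sideboard stands a round scent diffuser whose vent ring is turned by a small upright lever. Push the lever gently around with the side of the fingers, without pinching it and without lifting the ring, until its pointer points squarely at the orange stud on the rim, then leave it there and move clear. Leave the jug, the photo frame and the two river stones where they stand.

Things in the scene. Friction and masses are not known exactly. Their poses are not given: they have to be found in the camera images.
- diffuser: Fixed cream ceramic pot, round, 220 mm across, its flat rim 40 mm above the sideboard. Origin: centre of its underside, on the axis about which the vent ring turns. Its own -x axis is the middle of the scale (roughly towards the robot). It cannot be moved.
- ring (a joint): Turn of the vent ring and its lever (rad), about the diffuser's vertical axis: 0 = lever along the diffuser's -x axis, growing anticlockwise seen from above; stops at -1.25 and +1.25. Friction holds it wherever it is left (about 1 N at the lever moves it; no spring, no detents). The ring is a grey metal disc 96 mm across with dark vent slots, its top 55 mm above the sideboard.
- tab_mid (a point): Middle of the lever's upright tab, 60 mm from the ring's axis and 80 mm above the sideboard. The dark steel tab is 20 mm long radially, 12 mm thick along the arc, and stands free from 52 to 100 mm above the sideboard, on a low arm (14 mm wide, top 52 mm high) of the ring. Its axes turn with the ring: x points along the lever towards the axis, z up.
- tab_left: The half of the tab (6 mm thick) whose outer face looks to the clockwise side seen from above. Origin: centre of its lower edge, 52 mm above the sideboard. Push this face to turn the ring anticlockwise.
- tab_right: The other half of the tab (6 mm thick), its outer face looking to the anticlockwise side. Origin: centre of its lower edge, 52 mm above the sideboard. Push this face to turn the ring clockwise.
- pointer (a point): Point straight ahead of the lever's small black pointer nose, 96 mm from the ring's axis and 44 mm above the sideboard (the nose itself ends at 84 mm). When the pointer points at a stud's middle this point is on that stud's centre.
- seat (a joint): How far the vent ring has been lifted off the pot (m): 0 = resting. It lies loose and lifts up to 40 mm; leave it down.
- stud_orange: The orange stud, the mark to set: flat round, 20 mm across, 4 mm high, fixed on the grey band of the rim 96 mm from the ring's axis. Origin: centre of its underside, 40 mm above the sideboard. The four studs sit at -0.95, -0.45, +0.45 and +0.95 rad of ring turn; which colour is where varies.
- stud_navy: Dark blue stud, same size, another mark.
- stud_black: Black stud, same size, another mark.
- stud_green: Green stud, same size, another mark.
- jug: Turquoise ceramic jug, loose, 110 mm high, 86 mm across plus a handle at its +y side; origin centre of its underside. Leave alone.
- frame: Empty silver aluminium photo frame, loose, standing on a rear strut, 130 mm wide, 165 mm high; origin under the middle of its front part, front looks along its -x. Leave alone.
- stone_pale: Pale grey smooth river stone, loose, 66 mm across, 29 mm high; origin centre of its underside. Leave alone.
- stone_dark: Dark grey smooth river stone, loose, 58 mm across, 26 mm high; origin centre of its underside. Leave alone.
Mind the look-alikes: they are no part of the job. There is more than one size of the diffuser; the one meant has the size given above.

How it is judged (in metres and radians):
At the end, for the whole second after the job is handed in: The lever's pointer points at the orange stud: its point ahead of the nose is within 9 mm of the centre of the stud (which is 20 mm across), the ring is still and down on the pot, and the jug, frame and both stones stand within 15 mm of where they were (horizontal distance between pointer and stud_orange below 0.009 m and velocity of joint ring between -0.03 and 0.03 rad/s and value of joint seat below 0.003 m and distance of each of jug, frame, stone_pale, stone_dark from where it was at the start of the episode below 0.015 m and angle between each of jug, frame, stone_pale, stone_dark's own z axis and vertical below 0.2 rad); the robot touches nothing.
It fails at once if the lever is pinched: fingers press both faces of its tab at once (over 0.5 N each) (contact force between the fingers and tab_left above 0.5 N and contact force between the fingers and tab_right above 0.5 N).
It fails at once if the vent ring is lifted more than 6 mm off the pot (value of joint seat above 0.006 m).
It fails at once if the ring or lever is pushed harder than 20 N (contact force between anything else and ring above 20 N).
It fails at once if the jug, the photo frame or a stone is pushed more than 20 mm away, lifted or tipped (distance of any of jug, frame, stone_pale, stone_dark from where it was at the start of the episode above 0.02 m or angle between any of jug, frame, stone_pale, stone_dark's own z axis and vertical above 0.35 rad).
It also fails if it takes over 35 s, if anything falls off the work surface, if the arm or the gripper's body presses on something with over 40 N, if the wrist force passes 120 N, or if a joint passes its speed limit or range.

## Working session

There is one attempt and no reset: what is moved stays moved. The work goes in short steps, Python scripts to look and compute and a tool call to move; the robot and the scene stay as the last step left them, time stands still between calls to the robot, and variables do not carry over. Pictures are saved under pics/ and viewed, and the job is handed in when it is done.

Besides the shell and the picture viewer there is one more tool, called in YAML: its name, and indented under it one key for each argument. servo_tool: Moves the arm, as the interface text tells. Its arguments: {"type":"object","properties":{"motion":{"type":"array"},"newtons":{"type":"number"}},"required":["motion"]}

```bash
mkdir -p pics; ls; cat > h.py <<'E'
import numpy as np, cv2, pickle
from workcell import sensors, grab_frame, env
def save(n,tag):
    s=sensors.state(); f=grab_frame(n); f['state']=s
    pickle.dump(f,open(f'{tag}.pkl','wb')); cv2.imwrite(f'pics/{tag}.png',f['image'][:,:,::-1]); return f
def ray(f,uv,z):
    """pixels -> world points on plane z"""
    K=np.array([[f['fx'],0,f['cx']],[0,f['fy'],f['cy']],[0,0,1.]])
    p=cv2.undistortPoints(np.array(uv,float).reshape(-1,1,2),K,np.array(f['dist_coeffs'],float)).reshape(-1,2)
    E=f['extrinsics']; d=np.c_[p[:,0],-p[:,1],-np.ones(len(p))]@E[:3,:3].T; o=E[:3,3]
    return o+d*((z-o[2])/d[:,2])[:,None]
E
python3 - <<'E'
from h import *
for n in('scene','side'):
    f=save(n,n+'0'); print(n,f['fx'],f['cx'],f['dist_coeffs'],f['extrinsics'].round(2).tolist())
print(sensors.state())
E
```

```text
pics
scene 372.2004390067425 318.7761243926667 [-0.0831801  0.         0.         0.         0.       ] [[-0.23, -0.71, 0.66, 1159.3], [0.97, -0.16, 0.15, 165.87], [-0.0, 0.68, 0.73, 720.31], [0.0, 0.0, 0.0, 1.0]]
side 457.8536353444792 321.9650791856834 [0.03623627 0.         0.         0.         0.        ] [[0.79, 0.47, -0.4, 171.25], [-0.62, 0.6, -0.51, -473.79], [0.0, 0.65, 0.76, 837.99], [0.0, 0.0, 0.0, 1.0]]
{'time_s': 0.1, 'qpos': array([-7.77490604e+01,  1.83490648e+01,  8.96981542e+01, -2.25077969e-03,
        7.20438737e+01, -1.14621853e+00]), 'qvel': array([ 0.14083252, -0.14457871, -0.20922055,  0.09065046, -0.00506126,
        0.01583522]), 'effort': array([-5.68814926e-06, -4.13333559e+01, -2.32509166e+01,  7.29022385e-02,
        4.21200029e-02, -5.63246738e-05]), 'ee_pos': array([ 133.11772553, -558.91879556,  208.30201356]), 'ee_rot': array([ 1.79999683e+02,  9.11173304e-02, -7.66021465e+01]), 'force': array([0.65580834, 0.04648688, 0.06712189]), 'torque': array([-0.06369173, -0.0496898 ,  0.06561458]), 'gripper_width': 91.1873651249716}
```

View pics/scene0.png

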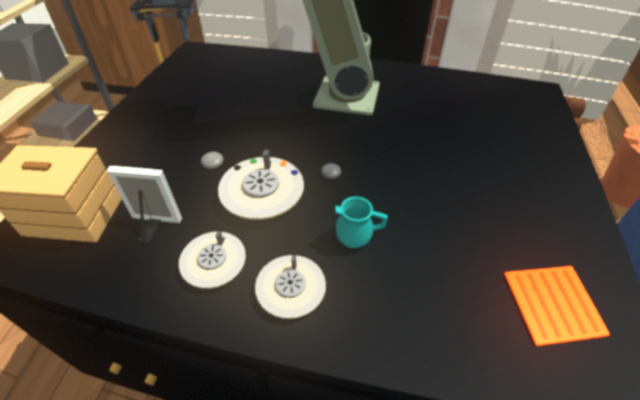

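View pics/side0.png

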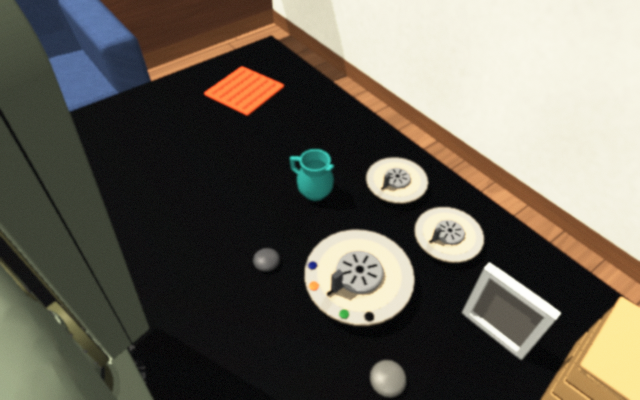

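The scene view has three diffusers: a large one at (261,187) with four coloured studs, and smaller ones at (212,260) and (290,286). The same three are in the side view at (360,277), (449,235) and (397,180). The orange stud is at scene (283,164) and side (313,286), while the orange mat at scene (555,305) is unrelated. I take the large one, then check its size and a close crop.

```bash
cat > meas.py <<'E'
from h import *
def blobs(f,tag,c0,R):
    hsv=cv2.cvtColor(f['image'],cv2.COLOR_RGB2HSV)
    u,v=np.meshgrid(np.arange(640),np.arange(400)); roi=(np.hypot(u-c0[0],v-c0[1])<R)
    H,S,V=cv2.split(hsv)
    out={}
    for n,m in dict(orange=(H>5)&(H<18)&(S>120)&(V>150),green=(H>45)&(H<80)&(S>110),navy=(H>105)&(H<130)&(S>110)&(V>40)).items():
        m=(m&roi).astype(np.uint8); k,l,st,c=cv2.connectedComponentsWithStats(m)
        if k>1:
            i=1+np.argmax(st[1:,4]); out[n]=(c[i],st[i,4])
    # pot rim: ellipse of bright region
    m=((V>110)&roi).astype(np.uint8); 
    cs,_=cv2.findContours(m,cv2.RETR_EXTERNAL,cv2.CHAIN_APPROX_NONE); cc=max(cs,key=cv2.contourArea)
    out['rim']=cc.reshape(-1,2)
    return out
def circ(P):
    A=np.c_[2*P[:,:2],np.ones(len(P))]; s=np.linalg.lstsq(A,(P[:,:2]**2).sum(1),rcond=None)[0]
    return s[:2],np.sqrt(s[2]+s[:2]@s[:2])
E
python3 - <<'E'
from meas import *
for n,c,R in(('scene',(261,187),55),('side',(360,277),70)):
    f=pickle.load(open(n+'0.pkl','rb')); b=blobs(f,n,c,R)
    hull=cv2.convexHull(b['rim'].astype(np.int32)).reshape(-1,2)
    P=ray(f,hull,40.); c0,r=circ(P); res=abs(np.hypot(*(P[:,:2]-c0).T)-r)
    for _ in range(5):
        k=res<3; c0,r=circ(P[k]); res=abs(np.hypot(*(P[:,:2]-c0).T)-r)
    print(n,'centre',c0.round(1),'r',r.round(1),k.sum(),len(k))
    for q in('orange','green','navy'):
        if q in b:
            p=ray(f,[b[q][0]],44.)[0]; d=p[:2]-c0; print(q,b[q][0].round(1),b[q][1],p.round(1),'rad',np.hypot(*d).round(1),'az',np.arctan2(d[1],d[0]).round(3))
    x,y=c; im=f['image'][y-70:y+70,x-90:x+90,::-1]
    cv2.imwrite(f'pics/crop_{n}.png',cv2.resize(im,None,fx=4,fy=4,interpolation=cv2.INTER_CUBIC))
E
```

```text
scene centre [ 536.3 -133.1] r 113.0 41 41
orange [283.1 162.6] 30 [445.2 -99.9  44. ] rad 96.9 az 2.792
green [252.5 160.5] 12 [ 455.4 -184.4   44. ] rad 95.8 az -2.576
navy [294.  171.7] 7 [473.3 -61.3  44. ] rad 95.5 az 2.291
side centre [ 533.5 -133.5] r 111.1 49 49
orange [313.9 285.5] 53 [ 443.4 -102.6   44. ] rad 95.2 az 2.812
green [343.7 313.6] 53 [ 451.3 -184.8   44. ] rad 96.8 az -2.583
navy [312.1 265. ] 37 [469.3 -62.6  44. ] rad 95.6 az 2.307
```

View pics/crop_scene.png

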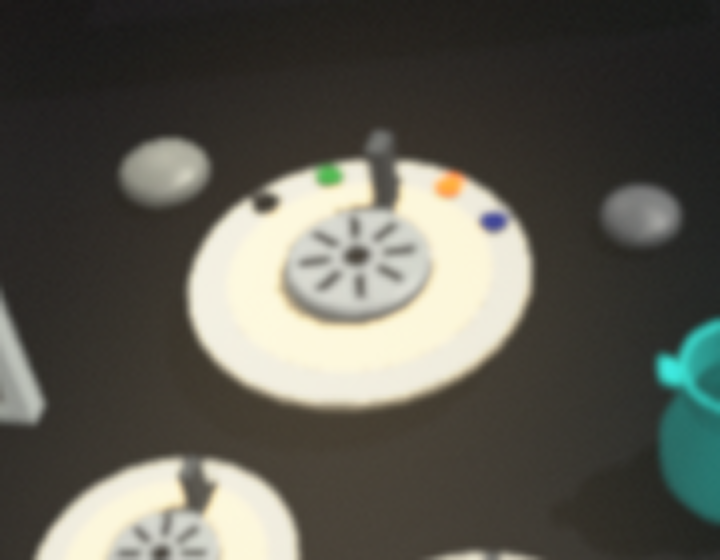

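View pics/crop_side.png

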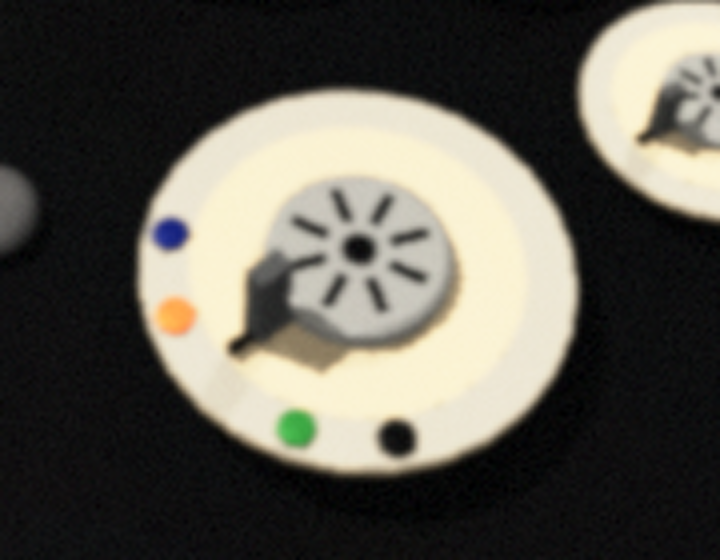

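```bash
python3 - <<'E'
from meas import *
c=np.array([535,-133.3])
S=pickle.load(open('scene0.pkl','rb'));D=pickle.load(open('side0.pkl','rb'))
def sh(t,f,uv,z):
    p=ray(f,[uv],z)[0]; d=p[:2]-c; print(t,p.round(1),'r',np.hypot(*d).round(1),'az',(np.arctan2(d[1],d[0])%(2*np.pi)).round(3))
sh('nose side',D,(270+237/4,207+347/4),44)
sh('tabtop scene',S,(171+381/4,117+138/4),100)
sh('tabtop side',D,(270+270/4,207+268/4),100)
sh('orange avg',S,(283.1,162.6),44)
for t,f,uv,z in(('stone_pale',S,(212,160),15),('stone_pale',D,(388,378),15),('stone_dark',S,(331,171),13),('stone_dark',D,(266,260),13),('frame top L',S,(110,168),165),('frame top R',S,(166,169),165),('frame low R',S,(181,221),0),('frame low',D,(520,355),0),('jug',S,(355,240),10)): sh(t,f,uv,z)
E
```

```text
nose side [ 456.  -135.3   44. ] r 79.0 az 3.167
tabtop scene [ 472.8 -132.7  100. ] r 62.2 az 3.132
tabtop side [ 473.8 -136.4  100. ] r 61.3 az 3.192
orange avg [445.1 -99.9  44. ] r 95.9 az 2.786
stone_pale [ 448.7 -314.8   15. ] r 201.0 az 4.268
stone_pale [ 444.6 -317.2   15. ] r 204.9 az 4.256
stone_dark [416.2  27.6  13. ] r 200.0 az 2.207
stone_dark [410.9  23.9  13. ] r 200.3 az 2.239
frame top L [ 675.5 -432.7  165. ] r 330.8 az 5.151
frame top R [ 650.3 -302.   165. ] r 204.3 az 5.312
frame low R [ 666.1 -306.1    0. ] r 216.9 az 5.361
frame low [ 673.1 -432.8    0. ] r 329.7 az 5.144
jug [632.6 130.4  10. ] r 281.2 az 1.216
```

Large pot confirmed: radius 111–113 mm and all studs at 95–97 mm. The green–orange gap is 0.90 rad, so orange sits at ring −0.45 (world azimuth about 2.795) and the lever is now at about 3.165. I need to push its −y face toward +y, about 0.37 rad clockwise, with shut fingers.

servo_tool:
  motion: [30,33,0,0,0,-0.025,0,30,33,0,0,0,-0.025,0,30,33,0,0,0,-0.025,0,30,33,0,0,0,-0.025,0,30,33,0,0,0,-0.025,0,30,33,0,0,0,-0.025,0,30,33,0,0,0,-0.025,0,30,33,0,0,0,-0.025,0,30,33,0,0,0,-0.025,0,30,33,0,0,0,-0.025,0]
  newtons: 10

```text
time_s: 0.93
ee_pos: [414.3, -249.2, 208.9]
ee_rot: [180.0, -0.0, -91.0]
force: [1.3, -0.9, 0.0]
gripper_width: 27.6
```

servo_tool:
  motion: [20,21,-20,0,0,0,0,20,21,-20,0,0,0,0,20,21,-20,0,0,0,0,0,0,-20,0,0,0,0,0,0,-20,0,0,0,0,0,0,0,0,0,0,0,0,0,0,0,0,0,0]

```text
time_s: 1.52
ee_pos: [472.8, -187.7, 108.3]
ee_rot: [179.8, 0.1, -90.9]
force: [0.7, 0.1, 0.6]
gripper_width: 0.4
```

```bash
python3 - <<'E'
from h import *
for n in('scene','side','wrist'): f=save(n,n+'1')
print(f['T_tool_cam'].round(2).tolist(), f['state']['ee_pos'],f['state']['gripper_width'])
a=[cv2.resize(cv2.imread(f'pics/{n}1.png')[y0:y0+140,x0:x0+180],None,fx=2.2,fy=2.2) for n,x0,y0 in(('scene',171,100),('side',270,200))]
cv2.imwrite('pics/c1.png',np.hstack(a))
E
```

```text
[[1.0, 0.0, -0.0, -1.15], [0.0, -0.96, -0.28, -79.4], [-0.0, 0.28, -0.96, -176.8], [0.0, 0.0, 0.0, 1.0]] [ 474.08766155 -188.61793738  110.12376311] 0.3591386110857044
```

View pics/c1.png

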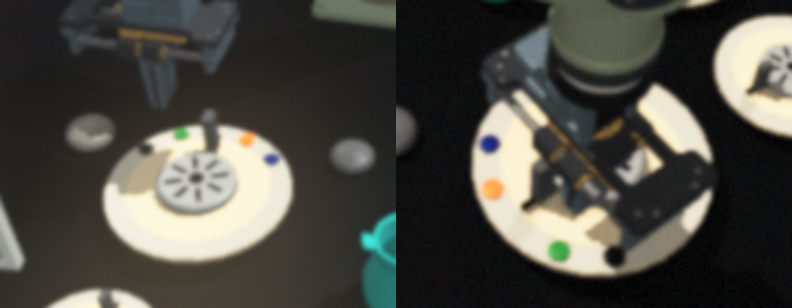

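View pics/wrist1.png

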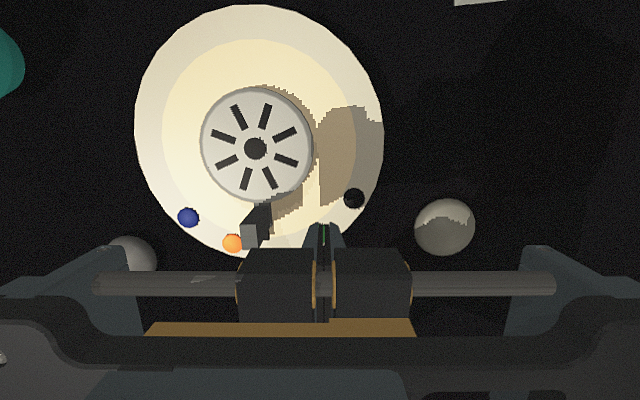

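The wrist view shows the tab at (255,235) with the shut fingertips at (323,235), to its −y side and clear of it. The orange stud is at (232,243), on the far side of the tab. I lower beside the tab and close in slowly.

servo_tool:
  motion: [0,0,-12,0,0,0,0,0,0,-11,0,0,0,0,0,8,0,0,0,0,0,0,8,0,0,0,0,0,0,6,0,0,0,0,0,0,4,0,0,0,0,0,0,2,0,0,0,0,0,0,2,0,0,0,0,0,0,0,0,0,0,0,0]

```text
time_s: 2.42
ee_pos: [473.7, -157.7, 86.4]
ee_rot: [-180.0, -0.0, -90.9]
force: [-0.1, 0.5, 0.4]
gripper_width: 0.5
```

servo_tool:
  motion: [0,2,0,0,0,0,0,0,2,0,0,0,0,0,0,2,0,0,0,-0.03,0,0,2,0,0,0,-0.03,0,0,2,0,0,0,-0.03,0,0,2,0,0,0,-0.03,0,0,2,0,0,0,-0.03,0,0,2,0,0,0,-0.03,0,0,0,0,0,0,0,0]

```text
time_s: 3.17
ee_pos: [473.1, -142.0, 86.0]
ee_rot: [180.0, -0.0, -101.3]
force: [0.3, -1.4, 1.1]
gripper_width: 0.2
```

```bash
cat > look.py <<'E'
from h import *
import sys
from scipy.spatial.transform import Rotation as Ro
t=sys.argv[1]
for n in('scene','side','wrist'): f=save(n,n+t)
s=f['state']; print(s['time_s'],s['ee_pos'],s['force'])
a=[cv2.resize(cv2.imread(f'pics/{n}{t}.png')[y0:y0+140,x0:x0+180],None,fx=2.2,fy=2.2) for n,x0,y0 in(('scene',171,100),('side',270,200))]
w=cv2.imread(f'pics/wrist{t}.png')[150:300,150:450]
cv2.imwrite(f'pics/c{t}.png',np.vstack([np.hstack(a)[:,:780],cv2.resize(w[:110],(780,286))]))
E
python3 look.py 2
```

```text
3.2667 [ 473.51265782 -142.10152262   86.02438906] [-0.49771699 -0.01889878 -0.31830203]
```

View pics/c2.png

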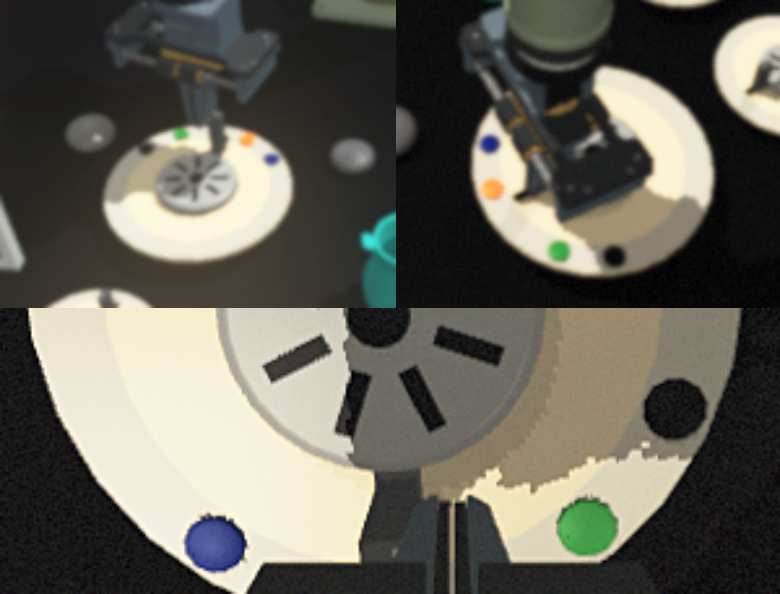

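```bash
python3 - <<'E'
from meas import *
D=pickle.load(open('side2.pkl','rb')); im=D['image'][265:315,300:350,::-1]
cv2.imwrite('pics/z2.png',cv2.resize(im,None,fx=12,fy=12,interpolation=cv2.INTER_CUBIC))
E
```

```text
(no output)
```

View pics/z2.png

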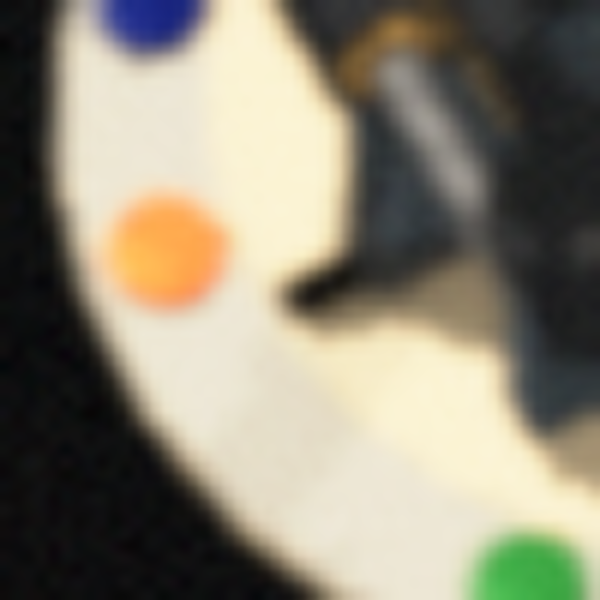

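```bash
python3 - <<'E'
from meas import *
D=pickle.load(open('side2.pkl','rb'))
c=np.array([533.5,-133.5])
for uv in((324.1,289.4),(313.9,285.5),(329.3,293.7)):
    p=ray(D,[uv],44)[0]; d=p[:2]-c; print(p.round(1),np.hypot(*d).round(1),(np.arctan2(d[1],d[0])%6.2832).round(3))
E
```

```text
[ 454.  -121.7   44. ] 80.4 2.994
[ 443.5 -102.5   44. ] 95.2 2.81
[ 456.2 -135.3   44. ] 77.4 3.165
```

The nose is at azimuth 2.99 and the stud at 2.81, both from the side view, so about 0.185 rad or 11 mm at the tab remains. I'll push most of it and check.

servo_tool:
  motion: [0,2,0,0,0,-0.03,0,0,2,0,0,0,-0.03,0,-0.5,2,0,0,0,-0.03,0,-0.5,2,0,0,0,-0.03,0,0,0.5,0,0,0,-0.03,0,0,0,0,0,0,0,0]

```text
time_s: 3.82
ee_pos: [472.6, -133.7, 86.1]
ee_rot: [-180.0, -0.0, -109.8]
force: [0.4, -0.2, 0.5]
gripper_width: 0.5
```

```bash
python3 look.py 3; python3 - <<'E'
from meas import *
D=pickle.load(open('side3.pkl','rb')); im=D['image'][265:315,300:350,::-1]
cv2.imwrite('pics/z3.png',cv2.resize(im,None,fx=12,fy=12,interpolation=cv2.INTER_CUBIC))
E
```

```text
3.9167 [ 472.57411675 -133.66563473   86.09381955] [-0.32345818 -0.27150579  0.0192467 ]
```

View pics/z3.png

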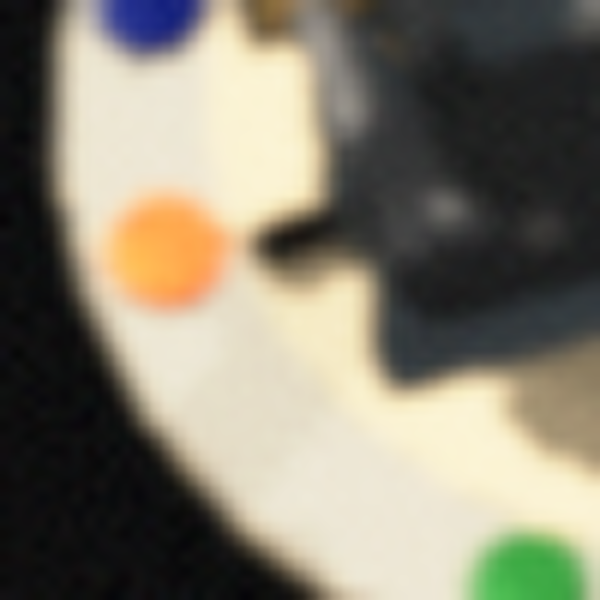

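View pics/c3.png

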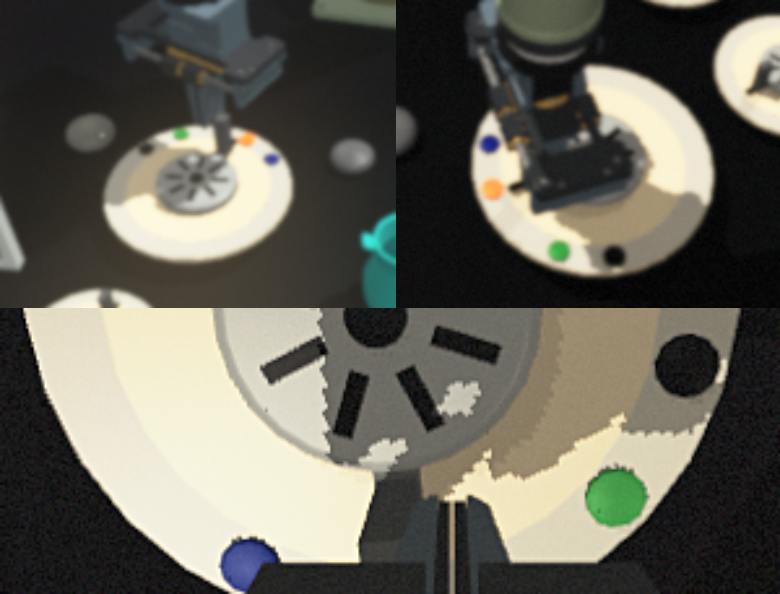

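```bash
python3 - <<'E'
from meas import *
D=pickle.load(open('side3.pkl','rb'))
c=np.array([533.5,-133.5])
for uv in((321.3,284.6),(313.3,285.5),):
    p=ray(D,[uv],44)[0]; d=p[:2]-c; print(p.round(1),np.hypot(*d).round(1),(np.arctan2(d[1],d[0])%6.2832).round(3))
E
```

```text
[ 456.2 -109.9   44. ] 80.8 2.845
[ 442.6 -101.8   44. ] 96.3 2.806
```

servo_tool:
  motion: [0,1,0,0,0,-0.02,0,0,1,0,0,0,-0.02,0,0,0,0,0,0,0,0,0,-3,0,0,0,0,0,0,-10,0,0,0,0,0,0,-20,0,0,0,0,0,-5,-20,30,0,0,0,0,-10,-20,30,0,0,0,0,-20,0,30,0,0,0,0,-20,0,30,0,0,0,0]

```text
time_s: 4.8
ee_pos: [417.0, -206.1, 207.2]
ee_rot: [180.0, -0.0, -112.2]
force: [0.6, -0.3, -0.0]
gripper_width: 0.7
```

servo_tool:
  motion: [-10,0,20,0,0,0,0,-10,10,20,0,0,0,0,0,10,0,0,0,0,0,0,0,0,0,0,0,0,0,0,0,0,0,0,0]

```text
time_s: 5.22
ee_pos: [397.3, -184.4, 245.2]
ee_rot: [179.9, -0.0, -112.1]
force: [0.0, 0.0, -0.5]
gripper_width: 0.7
```

```bash
python3 look.py 4; python3 - <<'E'
from meas import *
D=pickle.load(open('side4.pkl','rb')); im=D['image'][250:310,290:350,::-1]
S=pickle.load(open('scene4.pkl','rb')); im2=S['image'][135:195,235:305,::-1]
cv2.imwrite('pics/z4.png',np.hstack([cv2.resize(im,(390,390),interpolation=cv2.INTER_CUBIC),cv2.resize(im2,(400,390),interpolation=cv2.INTER_CUBIC)]))
E
```

```text
5.3167 [ 397.3696288  -184.53259768  244.65621259] [-0.28932305 -0.70880116  0.09072917]
```

View pics/z4.png

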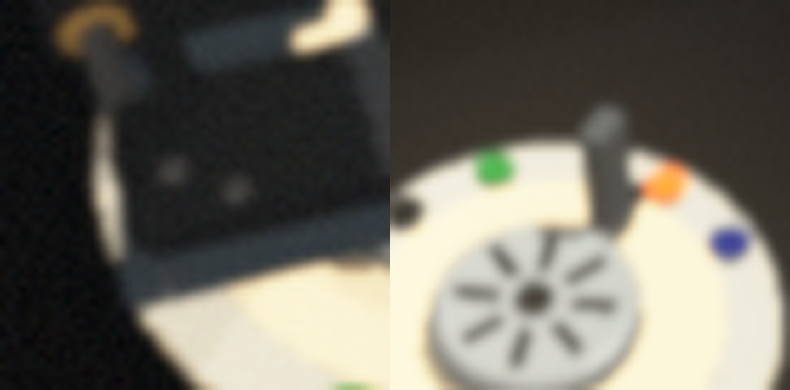

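View pics/wrist4.png

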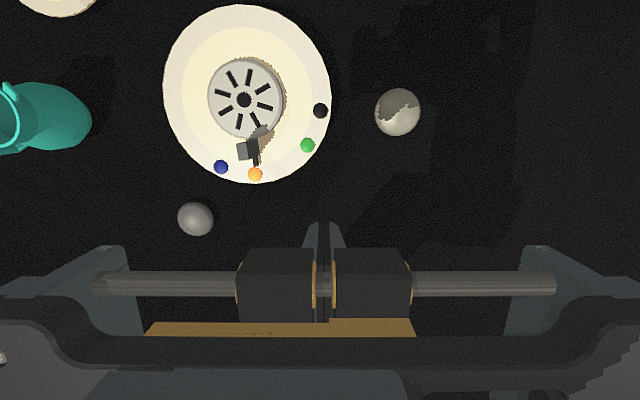

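The wrist view now shows the nose at about (258,160), the orange stud at (255,174) and the hub at (244,99). I'll measure all of them in this one picture.

```bash
python3 - <<'E'
from meas import *
from scipy.spatial.transform import Rotation as Ro
f=pickle.load(open('wrist4.pkl','rb')); s=f['state']
T=np.eye(4); T[:3,:3]=Ro.from_euler('xyz',s['ee_rot'],degrees=True).as_matrix(); T[:3,3]=s['ee_pos']
f['extrinsics']=T@f['T_tool_cam']; pickle.dump(f,open('wrist4e.pkl','wb'))
b=blobs(f,'w',(247,94),92)
hull=cv2.convexHull(b['rim'].astype(np.int32)).reshape(-1,2)
c,r=circ(ray(f,hull,40.)); print('c',c,r)
for q in('orange','green','navy'):
    p=ray(f,[b[q][0]],44.)[0]; d=p[:2]-c; print(q,b[q],p.round(1),np.hypot(*d).round(1),(np.arctan2(d[1],d[0])%6.2832).round(3))
im=f['image'][80:190,190:300,::-1]
cv2.imwrite('pics/z5.png',cv2.resize(im,(550,550),interpolation=cv2.INTER_CUBIC))
E
```

```text
c [ 535.02867124 -131.74386684] 109.97902566726889
orange (array([255.58490566, 170.71698113]), np.int32(53)) [ 448.  -103.2   44. ] 91.6 2.825
green (array([307.03921569, 144.67973856]), np.int32(153)) [ 453.6 -182.8   44. ] 96.1 3.701
navy (array([220.35664336, 166.55944056]), np.int32(143)) [471.5 -60.8  44. ] 95.2 2.301
```

View pics/z5.png

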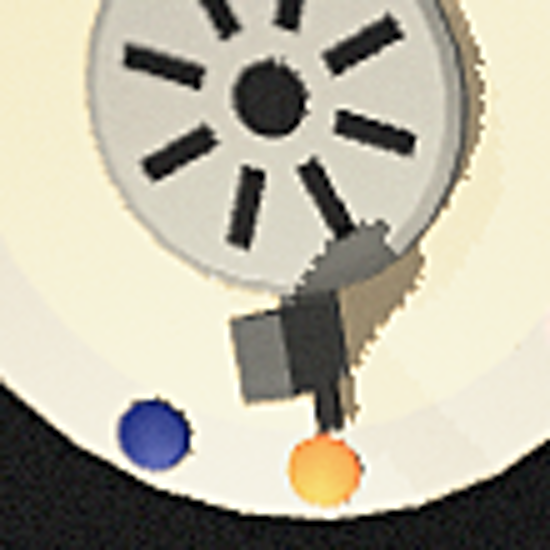

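```bash
python3 - <<'E'
from meas import *
f=pickle.load(open('wrist4e.pkl','rb')); c=np.array([535.0,-131.7])
for n,z5,z in(('orange',(325,471),44),('nose tip',(330,431),44),('nose tip z48',(330,431),48),('hub',(270,98),55)):
    p=ray(f,[(190+z5[0]/5-.4,80+z5[1]/5-.4)],z)[0]; d=p[:2]-c; a=np.arctan2(d[1],d[0])%6.2832
    print(n,p.round(1),np.hypot(*d).round(1),a.round(3))
E
```

```text
orange [ 444.6 -100.1   44. ] 95.8 2.805
nose tip [ 454.1 -106.2   44. ] 84.8 2.837
nose tip z48 [ 454.3 -107.4   48. ] 84.3 2.849
hub [ 535.5 -132.1   55. ] 0.6 5.688
```

The pointer is about 0.03 rad (3 mm) short of the stud centre. That is inside the 9 mm tolerance, but there is plenty of time, so I'll nudge it once more by about 2 mm past the last contact pose.

servo_tool:
  motion: [20,0,0,0,0,0,0,25,0,0,0,0,0,0,20,0,0,0,0,0,0,10,5,-30,0,0,0,0,0,5,-35,0,0,0,0,0,0,-35,0,0,0,0,0,0,-30,0,0,0,0,0,0,-20,0,0,0,0,0,0,-8,0,0,0,0,0,0,0,0,0,0,0]

```text
time_s: 6.2
ee_pos: [471.1, -174.1, 85.5]
ee_rot: [179.7, -0.0, -112.1]
force: [0.1, -1.0, 0.7]
gripper_width: 0.5
```

servo_tool:
  motion: [0,12,0,0,0,0,0,0,12,0,0,0,0,0,0,10,0,0,0,0,0,0,5,0,0,0,0,0,0,2,0,0,0,0,0,0.5,1,0,0,0,0,0,0.5,1,0,0,0,0,0,0,1,0,0,0,0,0,0,0,0,0,0,0,0]

```text
time_s: 6.95
ee_pos: [473.7, -130.8, 88.2]
ee_rot: [-180.0, -0.0, -112.1]
force: [-0.5, -1.0, 0.6]
gripper_width: 0.3
```

servo_tool:
  motion: [0,-3,0,0,0,0,0,0,-10,0,0,0,0,0,0,-20,0,0,0,0,0,-5,-20,30,0,0,0,0,-10,-20,30,0,0,0,0,-20,0,30,0,0,0,0,-20,0,30,0,0,0,0,-10,10,20,0,0,0,0,-10,10,20,0,0,0,0,0,0,0,0,0,0,0]

```text
time_s: 7.78
ee_pos: [398.6, -184.2, 252.1]
ee_rot: [-179.6, -0.0, -112.2]
force: [0.1, -0.2, 0.2]
gripper_width: 0.6
```

servo_tool:
  motion: [0,0,0,0,0,0,0,0,0,0,0,0,0,0,0,0,0,0,0,0,0]

```text
time_s: 8.03
ee_pos: [398.3, -183.8, 246.7]
ee_rot: [179.9, -0.0, -112.1]
force: [-0.4, -0.4, -1.4]
gripper_width: 0.3
```

```bash
python3 look.py 6; python3 - <<'E'
from meas import *
from scipy.spatial.transform import Rotation as Ro
f=pickle.load(open('wrist6.pkl','rb')); s=f['state']
T=np.eye(4); T[:3,:3]=Ro.from_euler('xyz',s['ee_rot'],degrees=True).as_matrix(); T[:3,3]=s['ee_pos']
f['extrinsics']=T@f['T_tool_cam']; pickle.dump(f,open('wrist6e.pkl','wb'))
im=f['image'][80:190,190:300,::-1]
cv2.imwrite('pics/z6.png',cv2.resize(im,(550,550),interpolation=cv2.INTER_CUBIC))
E
```

```text
8.1333 [ 398.38529625 -183.70469716  246.7382378 ] [-0.0516171  -0.02740873 -0.36696338]
```

View pics/z6.png

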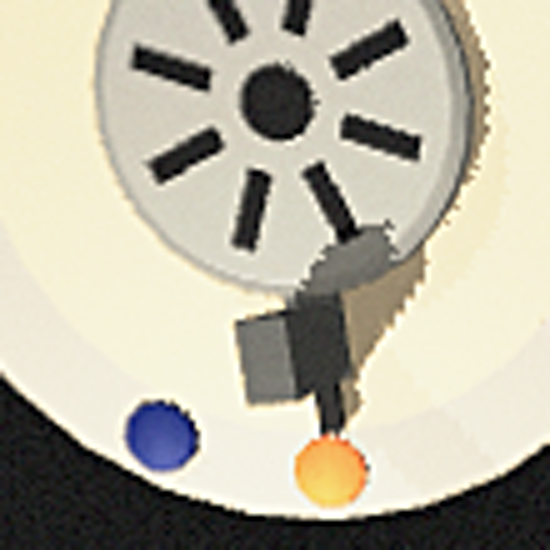

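View pics/scene6.png

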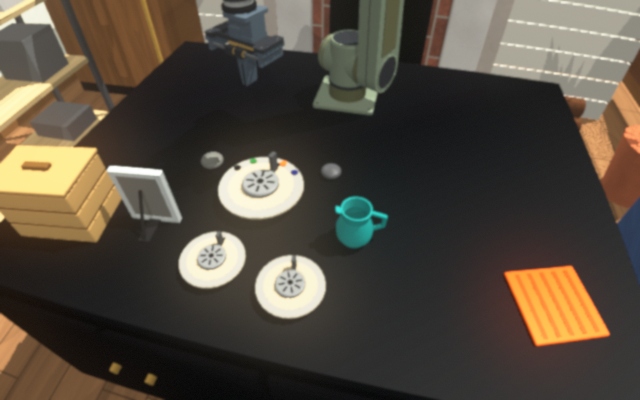

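```bash
python3 - <<'E'
from meas import *
f=pickle.load(open('wrist6e.pkl','rb'))
P={}
for n,z5,z in(('orange',(331,471),44),('nose tip',(332,434),44),('hub',(277,101),55)):
    P[n]=ray(f,[(190+z5[0]/5-.4,80+z5[1]/5-.4)],z)[0][:2]; print(n,P[n].round(1))
for n in('orange','nose tip'):
    d=P[n]-P['hub'];print(n,np.hypot(*d).round(1),(np.arctan2(d[1],d[0])%6.2832).round(3))
E
python3 - <<'E'
from workcell import env
env.job_done()
E
```

```text
orange [ 444.9 -100.1]
nose tip [ 454.1 -105. ]
hub [ 535.6 -132.1]
orange 96.2 2.803
nose tip 86.0 2.82
the job is handed in; nothing more can be done
```

I turned the lever about 0.35 rad clockwise to the orange stud, by pushing one face of its tab with the sides of the shut fingers, and handed the job in at about 8 s of the 35 s allowed. The hand-in gives no verdict.

- **Pointer:** in the last wrist picture it stood at azimuth 2.820 rad and the stud at 2.803. That puts the pointer about 1.6 mm from the stud centre; the limit is 9 mm. A second light push had brought this down from about 3 mm.
- **Forces:** they stayed near the sensor noise, at or below about 2 N in the readings after each move.
- **Ring and clearance:** the ring looks seated in the last pictures, and the gripper is well clear of the diffuser. I did not measure the ring's height separately.
- **Jug, frame and stones:** they appear at the same pixels as at the start. I compared these by eye only and did not re-measure them.
- **Disagreements:** the views differed by up to about 4 mm on the pot centre and stud positions, which I took as calibration error. In the first wrist check, the automatic orange mask was cut off (91.6 mm radius instead of 96), so I read the stud from the enlarged picture instead (95.8 mm there, 96.2 mm in the last one).

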